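# Push a spare microscope rail past the post into its storage bay

### The job

Put the loose aluminium rail away in the empty bay of the bench rack, working around the steel post that stands in front of the bay: push it along the bench with the fingertips, one end and then the other, never picking it up or tipping it. Finish with it fully home, one end against the bay's blue back stop and the rail lying straight along the bay, flat on the bench, and leave the vial, the dropper bottle and the glass dish where they stand.

Things in the scene. Friction and masses are not known exactly. Their poses are not given: they have to be found in the camera images.
- rail: Loose aluminium rail with dark slots and blue end caps, a bar 260 long x 30 wide x 25 mm high, 0.2 to 0.42 kg, lying flat on the bench (it slides with friction and does not roll). Origin: centre of its underside; x runs along its length, z up. Both ends are alike and either may go in first.
- rack: Low open-topped rack fixed to the bench. Origin: bench level, centre of the mouth of the empty bay; x points straight into the bay, y across it, z up. The empty bay has no floor but the bench; it is 70 mm wide (y -35 to +35 mm) between white walls 8 mm thick and 30 mm high. The loose rail, fully home, has its centre at x = 60 mm and its outer end 70 mm outside the mouth.
- bay_stop (a point): Point at bench level where the bay's centre line meets the face of the blue back stop (30 mm high), 190 mm in from the mouth.
- stored (a point): Underside centre of a rail stored in the second, full bay beside the empty one (91 mm to its +y side); fixed, same size as the loose one and parallel to the bay. Its outer end also stands 70 mm outside the mouth.
- post: Steel mounting post bolted to the bench in front of the empty bay, 25 mm in diameter and 50 mm high, about 180 mm out from the mouth and nearly on the bay's centre line, so that the rail cannot be slid straight in from behind it. Origin: centre of its foot. It does not move.
- vial: Small clear vial with a red cap, 27 mm in diameter, 50 mm high, standing loose near the bay; leave it alone. Origin: centre of its base, z up.
- dropper: Black dropper bottle with a red label, 34 mm in diameter, 62 mm high, standing loose beyond the post; leave it alone. Origin: centre of its base, z up.
- dish: Round glass dish, 56 mm in diameter, 18 mm high, lying loose beyond the post; leave it alone. Origin: centre of its base, z up.

How it is judged:
By the outcome, as a careful person would: the job done as asked, in the order asked, and still so for the second after the job is handed in, with the robot touching nothing.
It also fails if it takes over 72 s, if anything falls off the work surface, if the arm or the gripper's body presses on something with over 40 N, if the wrist force passes 120 N, or if a joint passes its speed limit or range.

### The arm

A 6-joint arm with a two-finger parallel gripper is mounted at the origin on the work surface. World frame = base frame: x ahead of the robot, y to its left, z up, the work surface at z = 0. Lengths are in m, angles in rad, forces in N, time in s.
With the tool pointing down it reaches from about 0.25 to 0.725 m from the base axis. Payload 4 kg.
Tool frame: the origin (TCP) lies at the very end of the fingers, on their centre line; the grasp point (between the pads) lies 19 mm behind it; z points along the fingers, x is the direction in which the jaws open and shut, and the axes are right-handed (so a half turn about z gives the same grasp; the last joint's range is limited). The gripper opens to 85 mm and grips with 20 to 120 N. Pads are 22 mm wide; open, the fingers measure 114 mm over their backs; the gripper's body (76 mm by 85 mm) begins 54 mm behind the grasp point. The pads swing forward as they close: fully open they stand 13 mm farther back than shut.
Start: joints at [-1.145, 0.241, 0.005, 1.335, 0, 1.571], TCP at [0.207, -0.455, 0.231] pointing down, gripper open.
Joint ranges: [-2.72, 2.72], [-1.05, 1.87], [-1.09, 1.28], [-1.99, 2.15], [-1.42, 1.44], [-3.14, 3.14]. Speed limits (rad/s): [2.79, 2.79, 3.14, 3.14, 3.14, 3.14].

### API

Orientations are given as a unit quaternion [x, y, z, w].
In Python, from workcell import sensors, vision, order gives the robot as it stands.
- The arm moves only by the tool step_arm, never from a script. Its argument "series" is a list of rows, each a list of 4 numbers: the shift along the tool's x, y, z in m, then the turn about the tool's z in rad. In form: [[x, y, z, roll], ...]. A call has exactly 8 rows; each row shifts and turns the commanded pose from where the row before left it, along the tool's axes as they then stand; what a row does not reach is not made up. A row lasts 1/10 s, in which the tool goes at most 50 mm and 8.59 degrees, less where a joint would pass 70% of its speed; a pose out of reach is approached as far as the arm can. A call with a gripper value outside its range is refused whole. "fingers" is the finger opening in m, from 0 to 0.0854, set as the call begins (left out, the last holds). The fingers move at their own pace and stop on an object; the grip force is fixed at half the most. Time passes only in rows, so rows that do not move let the fingers close, or fill a call up. It gives the time, the measured TCP pose, the force and the opening at its end, in the units of the state.
- sensors.get_obs(): the state, without advancing time (a new reading comes with each control period).
- vision.camera(name): name is "scene" or "top" or "wrist"; returns (picture, depth): 400x640x3 uint8, red, green, blue; 400x640 float32, m along the optical axis (not along the pixel's ray), 0 where there is no reading.
- vision.camera_info(name): a dict with "mtx" (3x3 intrinsics, pixels), "k1" (the pictures are not rectified: a ray, as slopes to the right and down, at radius r is drawn at 1 + k1 r^2 times it, then the intrinsics apply), "T" (4x4, takes a point from camera to world coordinates). Camera axes: x right, y up, looking along -z (the intrinsics and any distortion apply to the point x, -y, -z); pixel columns grow to the right and rows downward; lengths in m; the calibration is good to about 2 mm. A picture is of the moment at which its call begins: read the wrist's pose just before it. camera_info takes no time and is no camera call; for the wrist camera it gives the pose at the moment of the call.
- order.job_done(): hands the job in, once; it reports no verdict.
The state is a dict: "clock": time; "joint_pos": joint angles; "joint_vel": joint speeds; "tau": joint torques, N m; "eef_pos": TCP position; "tool_rot": TCP orientation; "ft_force": force on the tool from outside, world axes, zero at the start; "ft_torque": the same for the moment, N m; "grip_width": finger opening in m.
Only numpy, scipy, OpenCV 4.12 (cv2) and the standard library are available. Lean on these libraries where they do the work, as an engineer would, in place of code of your own. Each camera call takes 0.05 s, during which the arm holds its last target. There are 200 camera calls.

## Working session

There is one attempt and no reset: what is moved stays moved. The work goes in short steps, Python scripts to look and compute and a tool call to move; the robot and the scene stay as the last step left them, time stands still between calls to the robot, and variables do not carry over. Pictures are saved under pics/ and viewed, about 8 in all and at most 12, crops included, and the job is handed in when it is done.

Besides the shell and the picture viewer there is one more tool, called after "Request:" as name(argument=value, ...) on one line, values as JSON. step_arm: Moves the arm, as the interface text tells. Its arguments: {"type":"object","properties":{"series":{"type":"array","items":{"type":"array","items":{"type":"number"}}},"fingers":{"type":"number"}},"required":["series"]}

```bash
mkdir -p pics; ls
cat > h.py <<'E'
import numpy as np,cv2
from workcell import sensors,vision,order
def snap(n,f):
    i=vision.camera_info(n); p,d=vision.camera(n)
    cv2.imwrite(f'pics/{f}.png',p[:,:,::-1]); np.savez(f'pics/{f}.npz',p=p,d=d,T=i['T'],m=i['mtx'],k=i['k1'])
    return p,d,i
def rays(i,uv):
    uv=np.array(uv,float).reshape(-1,1,2)
    s=cv2.undistortPoints(uv,np.array(i['mtx'],float),np.array([i['k1'],0,0,0.])).reshape(-1,2)
    return s
def onplane(i,uv,z):
    s=rays(i,uv);T=np.array(i['T']);r=np.c_[s[:,0],-s[:,1],-np.ones(len(s))]@T[:3,:3].T
    return T[:3,3]+r*((z-T[2,3])/r[:,2])[:,None]
def cloud(i,d):
    v,u=np.indices(d.shape);s=rays(i,np.c_[u.ravel(),v.ravel()]);D=d.ravel()
    P=np.c_[s[:,0]*D,-s[:,1]*D,-D];T=np.array(i['T']);W=P@T[:3,:3].T+T[:3,3];W[D==0]=np.nan
    return W.reshape(d.shape+(3,))
E
python3 - <<'E'
from h import *
for n in('top','scene'):
    p,d,i=snap(n,n+'0'); print(n,np.round(i['T'],3).tolist(),i['k1'],(d>0).mean())
o=sensors.get_obs();print(o['eef_pos'],o['tool_rot'],o['clock'])
E
```

```text
pics
top [[-0.108, 0.973, -0.203, 0.494], [-0.994, -0.106, 0.02, 0.001], [-0.002, 0.204, 0.979, 0.701], [0.0, 0.0, 0.0, 1.0]] -0.04804125253368541 0.9959921875
scene [[-0.82, -0.465, 0.335, 0.94], [0.573, -0.68, 0.458, 0.428], [0.015, 0.567, 0.824, 0.799], [0.0, 0.0, 0.0, 1.0]] -0.03869701682056056 0.9958828125
[ 0.20627707 -0.45484302  0.23050941] [ 8.40542332e-01 -5.41745050e-01 -7.88830555e-04 -5.16139766e-04] 0.1
```

View pics/top0.png

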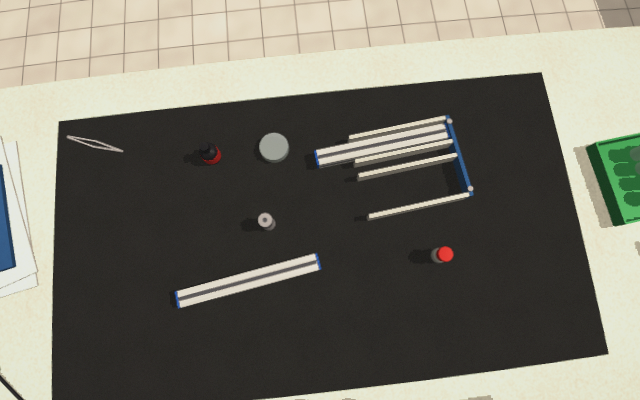

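View pics/scene0.png

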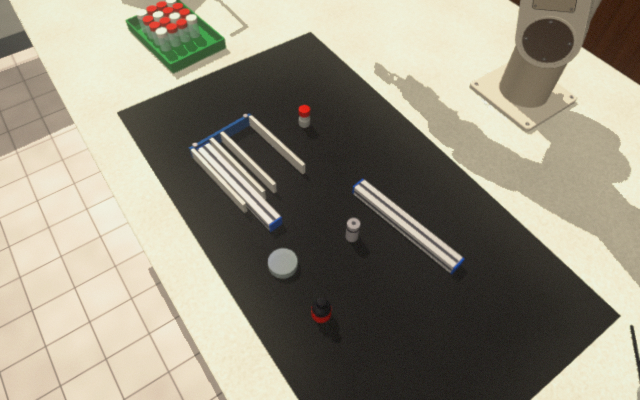

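The top view shows the empty bay between the walls at (358,177)–(457,155) and (368,216)–(468,195). The post is at (265,220), the rail runs (178,299)–(320,262), and the vial is at (443,255). The scene view agrees. Next I'll turn these into coordinates.

```bash
cat > meas.py <<'E'
from h import *
def load(f):
    z=np.load(f'pics/{f}.npz');return z['p'],z['d'],dict(T=z['T'],mtx=z['m'],k1=float(z['k']))
def rail(f,lo=0.018,hi=0.032,box=None,near=None):
    """rail by cloud height; returns centre, angle, size"""
    p,d,i=load(f);W=cloud(i,d);m=((W[...,2]>lo)&(W[...,2]<hi)).astype(np.uint8)
    n,l,s,c=cv2.connectedComponentsWithStats(m)
    out=[]
    for k in range(1,n):
        if s[k,4]<60: continue
        q=W[l==k];r=cv2.minAreaRect((q[:,:2]*1000).astype(np.float32))
        out.append((np.round(r[0]).tolist(),np.round(r[1]).tolist(),round(r[2],1),round(float(np.median(q[:,2]))*1000,1),int(s[k,4]),np.round(c[k]).tolist()))
    return out
E
python3 - <<'E'
from meas import *
for f in('top0','scene0'):
    p,d,i=load(f);W=cloud(i,d);m=((W[...,2]>.012)&(W[...,2]<.1)&(W[...,0]>.2)&(W[...,0]<.75)&(abs(W[...,1])<.5))
    n,l,s,c=cv2.connectedComponentsWithStats(m.astype(np.uint8))
    print(f)
    for k in range(1,n):
        if s[k,4]<60: continue
        q=W[l==k];q2=q[q[:,2]>np.percentile(q[:,2],95)-.006];r=cv2.minAreaRect((q2[:,:2]*1000).astype(np.float32))
        print(np.round(c[k]),s[k,4],'ztop',np.round(np.percentile(q[:,2],95)*1000,1),'rect',np.round(r[0]),np.round(r[1]),round(r[2],1))
p,d,i=load('top0')
print('topcorners walls',np.round(onplane(i,[[358,176],[457,154.5],[368,215],[468,195],[448,118],[471,190]],.03)*1000).tolist())
print('rail',np.round(onplane(i,[[178,299],[320,262]],.025)*1000).tolist())
E
```

```text
top0
[399. 158.] 4732 ztop 31.5 rect [ 677. -152.] [160. 269.] 6.2
[209. 154.] 300 ztop 62.0 rect [745. 184.] [11. 17.] 0.6
[274. 152.] 338 ztop 20.0 rect [736.  64.] [28. 54.] 0.0
[265. 221.] 204 ztop 51.3 rect [605.  87.] [24. 23.] 39.5
[442. 254.] 252 ztop 51.7 rect [ 513. -217.] [24. 24.] 14.3
[247. 280.] 2576 ztop 26.7 rect [505. 129.] [ 31. 259.] 9.1
scene0
[304. 115.] 209 ztop 51.8 rect [ 512. -216.] [25. 25.] 61.4
[245. 168.] 3529 ztop 31.4 rect [ 676. -152.] [161. 271.] 5.8
[409. 225.] 2132 ztop 26.8 rect [504. 130.] [ 33. 261.] 9.3
[352. 228.] 242 ztop 51.2 rect [604.  88.] [24. 23.] 53.0
[287. 259.] 321 ztop 19.7 rect [736.  64.] [27. 56.] 0.0
[325. 307.] 168 ztop 62.8 rect [744. 185.] [16. 11.] 90.0
topcorners walls [[671.0, -88.0, 30.0], [692.0, -278.0, 30.0], [597.0, -96.0, 30.0], [613.0, -284.0, 30.0], [766.0, -274.0, 30.0], [622.0, -291.0, 30.0]]
rail [[485.0, 253.0, 25.0], [523.0, -1.0, 25.0]]
```

Request:
step_arm(series=[[0, 0, 0, 0.112], [-0.026, -0.0284, 0, 0], [-0.026, -0.0284, 0, 0], [-0.026, -0.0284, 0, 0], [-0.026, -0.0284, 0, 0], [-0.026, -0.0284, 0, 0], [-0.026, -0.0284, 0, 0], [-0.026, -0.0284, 0, 0]], fingers=0)

```text
clock: 0.9
eef_pos: [0.3397, -0.2193, 0.231]
tool_rot: [0.809, -0.588, -0.0, 0.0]
ft_force: [0.6, -0.3, 0.2]
grip_width: -0.0002
```

Request:
step_arm(series=[[-0.026, -0.0284, 0, 0], [-0.026, -0.0284, 0, 0], [-0.026, -0.0284, 0, 0], [-0.026, -0.0284, 0, 0], [-0.026, -0.0284, 0, 0], [-0.026, -0.0284, 0, 0], [-0.026, -0.0284, 0, 0], [0, 0, 0.04, 0]])

```text
clock: 1.7
eef_pos: [0.4786, 0.0174, 0.1951]
tool_rot: [0.811, -0.586, 0.005, -0.004]
ft_force: [1.4, 0.3, -0.3]
grip_width: 0.0001
```

```bash
cat > st.py <<'E'
import sys
from meas import *
from scipy.spatial.transform import Rotation as R
M=np.array([634,-92.]);b=np.array([np.sin(np.radians(6)),-np.cos(np.radians(6))]);n=np.array([-b[1],b[0]])
def rk(p): p=np.array(p)-M;return np.array([p@b,p@n])
def wd(q): return M+q[0]*b+q[1]*n
def tool():
    o=sensors.get_obs();X=R.from_quat(o['tool_rot']).as_matrix();p=o['eef_pos']*1000
    yaw=np.degrees(np.arctan2(X[1,0],X[0,0]))
    print('t',round(o['clock'],2),'tcp',np.round(p,1),'rack',np.round(rk(p[:2]),1),'yaw',round(yaw,1),'relbay',round(yaw+84,1),'F',np.round(o['ft_force'],1),'tz',np.round(X[:,2],3))
    return p,X
def go(q,z=None):
    p,X=tool();w=wd(q);d=np.array([w[0]-p[0],w[1]-p[1],0 if z is None else z-p[2]]);print('to',q,'tool shift mm',np.round(X.T@d,1))
def look(tag,v=('top','scene')):
    for c in v:
        snap(c,f'{c}_{tag}');p,d,i=load(f'{c}_{tag}');W=cloud(i,d)
        Q=W[...,:2]*1000-M;rx=Q@b;ry=Q@n;z=W[...,2]
        # rail body: tops at 21..29.5 mm, in the working area; walls (30) and full bay excluded
        m=(z>.019)&(z<.0292)&(rx>-420)&(rx<185)&(ry<55)&(ry>-170)&~((rx>-6)&(abs(abs(ry)-39)<7))&(np.hypot(rx+182,ry+10.6)>18)&~((rx>70)&(ry<-44))
        k,l,s,_=cv2.connectedComponentsWithStats(m.astype(np.uint8))
        if k<2: continue
        for j in 1+np.argsort(-s[1:,4])[:3]:
            if s[j,4]<100: continue
            e=l==j;r=cv2.minAreaRect(np.c_[rx[e],ry[e]].astype(np.float32));B=cv2.boxPoints(r)
            L=max(r[1]);u=B[1]-B[0] if np.linalg.norm(B[1]-B[0])>np.linalg.norm(B[2]-B[1]) else B[2]-B[1]
            u=u/np.linalg.norm(u)*np.sign(u[0]);c0=np.array(r[0])
            print(c,'ctr',np.round(c0,1),'size',np.round(r[1]),'ang',round(np.degrees(np.arctan2(u[1],u[0])),1),'nose',np.round(c0+u*L/2,1),'tail',np.round(c0-u*L/2,1),'ztop',round(float(np.median(z[e]))*1000,1),int(s[j,4]))
E
python3 - <<'E'
from st import *
look('a');go((-120,-150),8)
E
```

```text
scene ctr [-234.3 -105.8] size [262.  33.] ang 2.9 nose [-103.7  -99.3] tail [-364.9 -112.3] ztop 24.5 1867
t 1.8 tcp [468.6  14.6 186.5] rack [-123.3 -153.3] yaw -71.9 relbay 12.1 F [-1.1  0.7 -0.7] tz [-0.011 -0.    -1.   ]
to (-120, -150) tool shift mm [  4.5  -4.4 178.4]
```

Request:
step_arm(series=[[0, 0, 0.03, 0], [0, 0, 0.03, 0], [0, 0, 0.03, 0], [0, 0, 0.03, 0], [0, 0, 0.03, 0], [0, 0, 0.02, 0], [0, 0, 0.01, 0], [0, 0, 0, 0]])

```text
clock: 2.6
eef_pos: [0.4715, 0.0131, 0.0108]
tool_rot: [0.809, -0.588, -0.001, 0.001]
ft_force: [-0.0, 0.2, 0.2]
grip_width: -0.0002
```

```bash
python3 -c "
from st import *
go((-120,-150),8);go((-120,-80),8)"
```

```text
t 2.6 tcp [471.5  13.1  10.8] rack [-121.5 -150.6] yaw -72.1 relbay 11.9 F [-0.   0.2  0.2] tz [-0.002 -0.    -1.   ]
to (-120, -150) tool shift mm [ 1.6 -0.3  2.8]
t 2.6 tcp [471.5  13.1  10.8] rack [-121.5 -150.6] yaw -72.1 relbay 11.9 F [-0.   0.2  0.2] tz [-0.002 -0.    -1.   ]
to (-120, -80) tool shift mm [ 16.  -68.8   2.6]
```

Request:
step_arm(series=[[0.002, -0.009, 0, 0], [0.002, -0.009, 0, 0], [0.002, -0.008, 0, 0], [0.002, -0.008, 0, 0], [0.002, -0.008, 0, 0], [0.002, -0.008, 0, 0], [0.002, -0.008, 0, 0], [0, 0, 0, 0]])

```text
clock: 3.4
eef_pos: [0.5336, 0.0183, 0.0114]
tool_rot: [0.809, -0.588, 0.001, -0.001]
ft_force: [0.6, -0.2, 0.3]
grip_width: -0.0002
```

```bash
python3 -c "
from st import *
look('b');tool()"
```

```text
top ctr [-322.7 -115.5] size [74. 31.] ang 16.3 nose [-287.1 -105.1] tail [-358.4 -125.9] ztop 24.7 704
scene ctr [-231.7  -99. ] size [261.  48.] ang 15.3 nose [-105.9  -64.6] tail [-357.6 -133.3] ztop 24.6 1943
t 3.5 tcp [532.   18.2  11.2] rack [-120.3  -89.9] yaw -72.0 relbay 12.0 F [-0.1 -1.1  0.2] tz [-0. -0. -1.]
```

```bash
python3 -c "
from st import *
go((-120,-105),10);go((-240,-145),10);go((-240,-91))"
```

```text
t 3.5 tcp [532.   18.2  11.2] rack [-120.3  -89.9] yaw -72.0 relbay 12.0 F [-0.1 -1.1  0.2] tz [-0. -0. -1.]
to (-120, -105) tool shift mm [-2.9 14.8  1.2]
t 3.5 tcp [532.   18.2  11.2] rack [-120.3  -89.9] yaw -72.0 relbay 12.0 F [-0.1 -1.1  0.2] tz [-0. -0. -1.]
to (-240, -145) tool shift mm [-128.6   29.     1.2]
t 3.5 tcp [532.   18.2  11.2] rack [-120.3  -89.9] yaw -72.0 relbay 12.0 F [-0.1 -1.1  0.2] tz [-0. -0. -1.]
to (-240, -91) tool shift mm [-117.4  -23.8   -0. ]
```

Request:
step_arm(series=[[-0.003, 0.015, 0, 0], [-0.004, 0.014, 0, 0], [-0.04, 0, 0, 0], [-0.04, 0, 0, 0], [-0.04, 0, 0, 0], [-0.002, 0, 0, 0], [0, 0, 0, 0], [0, 0, 0, 0]])

```text
clock: 4.3
eef_pos: [0.4646, 0.1313, 0.0114]
tool_rot: [0.809, -0.588, 0.0, 0.0]
ft_force: [-0.7, -0.3, 0.4]
grip_width: 0.0002
```

Request:
step_arm(series=[[0.002, -0.008, 0, 0], [0.002, -0.008, 0, 0], [0.002, -0.008, 0, 0], [0.001, -0.008, 0, 0], [0.001, -0.007, 0, 0], [0.001, -0.007, 0, 0], [0.001, -0.007, 0, 0], [0, 0, 0, 0]])

```text
clock: 5.1
eef_pos: [0.5196, 0.1392, 0.0114]
tool_rot: [0.809, -0.588, 0.001, -0.001]
ft_force: [-0.6, 0.9, 0.8]
grip_width: 0.0002
```

```bash
python3 -c "
from st import *
look('c');tool()"
```

```text
top ctr [-170.9  -46.9] size [128.  30.] ang 12.6 nose [-108.4  -32.9] tail [-233.5  -60.8] ztop 24.8 1051
scene ctr [-234.6  -68.4] size [261.  47.] ang 11.8 nose [-107.1  -41.7] tail [-362.1  -95.1] ztop 24.5 1994
t 5.2 tcp [518.4 139.   11.3] rack [-241.8  -90.8] yaw -72.0 relbay 12.0 F [-0.7  0.  -0.4] tz [ 0.001  0.    -1.   ]
```

Request:
step_arm(series=[[0, 0.015, 0, 0], [0, 0.015, 0, 0], [-0.04, 0, 0, 0], [-0.04, 0, 0, 0], [-0.04, 0, 0, 0], [-0.04, 0, 0, 0], [-0.005, 0, 0, 0], [0, 0, 0, 0]])

```text
clock: 6.0
eef_pos: [0.4594, 0.2202, 0.0142]
tool_rot: [0.837, -0.546, -0.023, -0.015]
ft_force: [-0.1, 0.5, -0.5]
grip_width: 0.0
```

Request:
step_arm(series=[[0, -0.014, 0, 0], [0, -0.014, 0, 0], [0, -0.014, 0, 0], [0, -0.014, 0, 0], [0, 0, 0, 0], [0.01, 0, 0, 0], [0.01, 0, 0, 0], [0, 0, 0, 0]])

```text
clock: 6.8
eef_pos: [0.5183, 0.2218, 0.0127]
tool_rot: [0.836, -0.548, -0.024, -0.014]
ft_force: [-0.9, 0.0, 0.4]
grip_width: -0.0001
```

```bash
python3 -c "
from st import *
look('d');tool()"
```

```text
top ctr [-216.2  -49. ] size [215.  32.] ang 2.7 nose [-108.8  -43.9] tail [-323.5  -54.1] ztop 24.8 1689
scene ctr [-238.9  -53.2] size [261.  42.] ang 3.9 nose [-108.7  -44.4] tail [-369.1  -62. ] ztop 24.4 2009
t 6.9 tcp [518.2 222.9  12.9] rack [-325.3  -82.2] yaw -66.4 relbay 17.6 F [-0.7 -0.5 -0.3] tz [-0.024  0.051 -0.998]
```

View pics/scene_d.png

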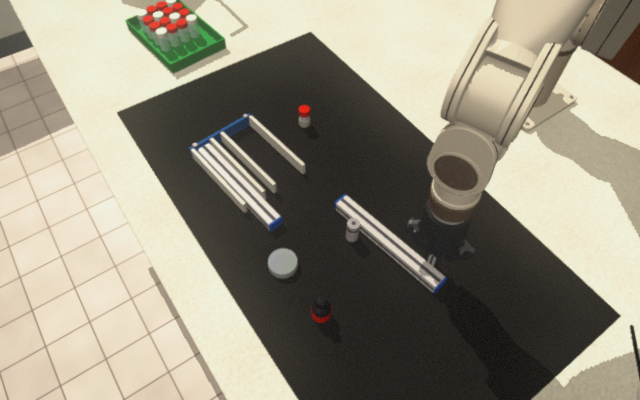

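```bash
python3 -c "
from st import *
print(np.round(sensors.get_obs()['joint_pos'],3))"
```

```text
[ 0.376  0.552 -0.139  0.883  0.056  3.105]
```

Request:
step_arm(series=[[0, 0.01, 0, 0], [0, 0, -0.02, 0], [0, 0, -0.03, 0], [0, 0, -0.03, -0.147], [0, 0, 0, -0.147], [0, 0, 0, -0.147], [0, 0, 0, -0.147], [0, 0, 0, -0.147]])

```text
clock: 7.7
eef_pos: [0.5104, 0.2159, 0.0931]
tool_rot: [0.978, -0.206, -0.017, -0.023]
ft_force: [-0.7, -1.3, -0.1]
grip_width: -0.0002
```

Request:
step_arm(series=[[0, 0, 0, -0.147], [0, 0, 0, -0.147], [0, 0, 0, -0.147], [0, 0, 0, -0.147], [0, 0, 0, -0.147], [0, 0, 0, 0], [0, 0, 0, 0], [0, 0, 0, 0]])

```text
clock: 8.5
eef_pos: [0.511, 0.2159, 0.0929]
tool_rot: [0.988, 0.155, -0.008, -0.027]
ft_force: [0.1, 0.5, 0.1]
grip_width: 0.0003
```

```bash
python3 -c "
from st import *
look('e');go((-345,-5),11)"
```

```text
top ctr [-229.2  -49.4] size [241.  32.] ang 2.7 nose [-108.9  -43.7] tail [-349.5  -55.1] ztop 24.9 2237
scene ctr [-238.8  -50.5] size [261.  33.] ang 2.8 nose [-108.2  -44.1] tail [-369.3  -56.9] ztop 24.5 1970
t 8.6 tcp [511.2 215.9  92.9] rack [-319.  -90.] yaw 17.9 relbay 101.9 F [-0.8 -0.4  0.7] tz [-0.023  0.051 -0.998]
to (-345, -5) tool shift mm [89.  -3.4 81.7]
```

Request:
step_arm(series=[[0.03, -0.003, 0, 0], [0.03, 0, 0, 0], [0.029, 0, 0, 0], [0, 0, 0.02, 0], [0, 0, 0.02, 0], [0, 0, 0.02, 0], [0, 0, 0.021, 0], [0, 0, 0, 0]])

```text
clock: 9.4
eef_pos: [0.5903, 0.2493, 0.0079]
tool_rot: [0.987, 0.155, -0.011, -0.026]
ft_force: [-0.7, 0.1, -0.3]
grip_width: 0.0001
```

```bash
python3 -c "
from st import *
go((-345,-60),11)"
```

```text
t 9.4 tcp [590.3 249.3   7.9] rack [-344.    -7.8] yaw 17.9 relbay 101.9 F [-0.7  0.1 -0.3] tz [-0.03   0.048 -0.998]
to (-345, -60) tool shift mm [-50.9 -11.9  -1.7]
```

Request:
step_arm(series=[[-0.008, -0.002, -0.002, 0], [-0.008, -0.002, -0.001, 0], [-0.008, -0.002, 0, 0], [-0.007, -0.002, 0, 0], [-0.007, -0.001, 0, 0], [-0.006, -0.001, 0, 0], [-0.006, -0.001, 0, 0], [0, 0, 0, 0]])

```text
clock: 10.2
eef_pos: [0.5414, 0.245, 0.0157]
tool_rot: [0.987, 0.156, -0.008, -0.027]
ft_force: [0.3, -0.1, 0.7]
grip_width: 0.0
```

```bash
python3 -c "
from st import *
look('f');tool()"
```

```text
top ctr [-228.3  -50.3] size [237.  49.] ang 11.8 nose [-112.1  -26. ] tail [-344.5  -74.5] ztop 24.9 2235
scene ctr [-214.6  -55.9] size [213.  33.] ang 12.8 nose [-110.5  -32.2] tail [-318.6  -79.5] ztop 24.6 1478
scene ctr [-357.8  -85.7] size [17. 39.] ang -80.6 nose [-354.6 -104.9] tail [-361.   -66.4] ztop 24.3 146
t 10.3 tcp [541.7 245.   15.3] rack [-344.8  -56.6] yaw 17.9 relbay 101.9 F [ 0.7  0.2 -0.4] tz [-0.024  0.051 -0.998]
```

Request:
step_arm(series=[[0.012, 0, 0, 0], [0, -0.02, 0, 0], [0, -0.02, 0, 0], [0, -0.02, 0.004, 0], [-0.014, 0, 0, 0], [-0.014, 0, 0, 0], [-0.013, 0, 0, 0], [0, 0, 0, 0]])

```text
clock: 11.1
eef_pos: [0.4938, 0.2925, 0.0141]
tool_rot: [0.987, 0.156, -0.009, -0.026]
ft_force: [0.5, 0.2, 0.3]
grip_width: 0.0002
```

```bash
python3 -c "
from st import *
look('g');tool()"
```

```text
top ctr [-237.2  -60.9] size [259.  32.] ang 12.4 nose [-110.8  -33.2] tail [-363.6  -88.6] ztop 24.9 2478
scene ctr [-238.5  -61.4] size [260.  33.] ang 12.5 nose [-111.4  -33.2] tail [-365.6  -89.7] ztop 24.5 1953
t 11.2 tcp [496.3 293.4  14.8] rack [-397.7  -96.6] yaw 17.9 relbay 101.9 F [1.4 1.3 0.3] tz [-0.023  0.051 -0.998]
```

Request:
step_arm(series=[[0, 0.01, -0.0006, -0.009], [0, 0.01, -0.0006, 0], [0, 0.012, -0.0007, 0], [0, 0.012, -0.0007, 0], [0, 0.012, -0.0007, 0], [0, 0.012, -0.0007, 0], [0, 0.01, -0.0006, 0], [0, 0.006, -0.0003, 0]])

```text
clock: 12.0
eef_pos: [0.5231, 0.2124, 0.0153]
tool_rot: [0.987, 0.16, -0.007, -0.027]
ft_force: [-0.8, 1.0, -0.4]
grip_width: -0.0002
```

```bash
python3 -c "
from st import *
look('h');tool()"
```

```text
top ctr [-177.4  -48.8] size [263.  32.] ang 12.3 nose [-48.9 -20.8] tail [-305.9  -76.9] ztop 24.9 2448
scene ctr [-169.7  -47.6] size [251.  33.] ang 12.7 nose [-47.1 -20. ] tail [-292.3  -75.3] ztop 24.7 1721
t 12.1 tcp [523.2 212.5  15.4] rack [-314.4  -78.4] yaw 18.4 relbay 102.4 F [0.4 0.1 0.1] tz [-0.023  0.051 -0.998]
```

Request:
step_arm(series=[[0, 0.008, -0.0004, 0], [0, 0.012, -0.0007, 0], [0, 0.012, -0.0007, 0], [0, 0.012, -0.0007, 0], [0, 0.012, -0.0007, 0], [0, 0.012, -0.0007, 0], [0, 0.01, -0.0006, 0], [0, 0.006, -0.0003, 0]])

```text
clock: 12.9
eef_pos: [0.5497, 0.1326, 0.0154]
tool_rot: [0.987, 0.16, -0.007, -0.027]
ft_force: [-0.5, 0.8, 0.9]
grip_width: -0.0001
```

```bash
python3 -c "
from st import *
look('i');tool()"
```

```text
top ctr [-92.5 -30.3] size [258.  30.] ang 12.3 nose [33.7 -2.7] tail [-218.7  -57.9] ztop 24.9 2284
scene ctr [-82.3 -28.4] size [239.  34.] ang 12.3 nose [34.6 -3. ] tail [-199.1  -53.8] ztop 24.8 1504
t 13.0 tcp [549.8 132.6  15.4] rack [-232.2  -60.2] yaw 18.4 relbay 102.4 F [-0.2 -0.6  0.1] tz [-0.023  0.05  -0.998]
```

View pics/top_i.png

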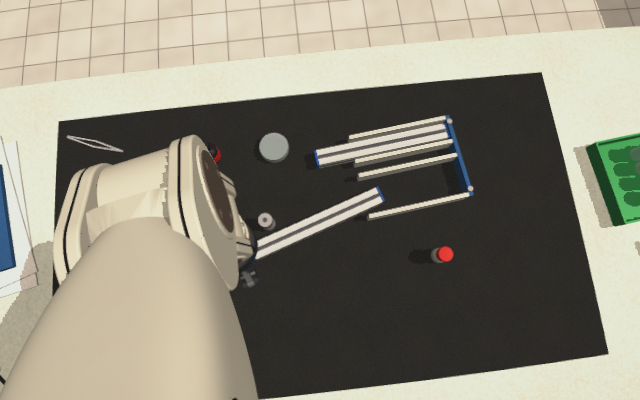

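Nose end at (380,193) is inside the mouth, post at (265,220) is clear of the rail. Checking the gripper's side clearance over the post before passing it.

```bash
python3 -c "
from st import *
p,X=tool()
for f in('scene_d','scene_f','scene_h','scene_i','top_i'):
    P,d,i=load(f);W=cloud(i,d)*1000
    if f[-1] not in 'i': continue
    q=(W-p)@X; 
    for lo in range(20,110,10):
        h=W[...,2];m=(h>lo)&(h<lo+10)&(np.hypot(q[...,0],q[...,1])<90)&(np.hypot(W[...,0]-604.5,W[...,1]-87.5)>18)&(abs(W[...,2])<200)
        if m.sum()>3: print(f,lo,m.sum(),'toolx',np.round(np.percentile(q[m][:,0],[0,5,95,100])),'tooly',np.round(np.percentile(q[m][:,1],[0,5,95,100])))
"
```

```text
t 13.0 tcp [549.8 132.6  15.4] rack [-232.2  -60.2] yaw 18.4 relbay 102.4 F [-0.2 -0.6  0.1] tz [-0.023  0.05  -0.998]
scene_i 20 373 toolx [-18. -14.  13.  16.] tooly [-11.  -3.  87.  90.]
scene_i 30 18 toolx [-7. -5. 12. 13.] tooly [-11. -10.  -5.  -4.]
scene_i 40 13 toolx [-7. -5.  7.  8.] tooly [-11. -10.  -6.  -6.]
scene_i 50 11 toolx [-14. -13.  18.  25.] tooly [-13. -13.  -8.  -7.]
scene_i 60 62 toolx [-33. -12.  29.  34.] tooly [-13. -12.   7.   9.]
scene_i 70 32 toolx [-6. 14. 39. 41.] tooly [-13. -12.   0.   1.]
scene_i 80 49 toolx [-16. -14.  43.  48.] tooly [-17. -16.  -7.  -4.]
scene_i 90 46 toolx [-15.  -9.  55.  60.] tooly [-17. -16.  -3.  11.]
scene_i 100 150 toolx [12. 17. 61. 62.] tooly [-18. -14.  12.  20.]
top_i 20 626 toolx [-16. -15.  12.  14.] tooly [13. 25. 86. 90.]
top_i 70 11 toolx [-40. -39. -26. -26.] tooly [10. 10. 14. 14.]
top_i 80 19 toolx [-47. -46. -31. -30.] tooly [ 9.  9. 14. 14.]
top_i 90 15 toolx [-57. -52. -38. -38.] tooly [-6.  3. 14. 14.]
top_i 100 145 toolx [-61. -60. -42. -40.] tooly [-11.  -9.  13.  15.]
```

Request:
step_arm(series=[[0, 0.008, -0.0004, 0], [0, 0.01, -0.0006, 0], [0, 0.012, -0.0007, 0], [0, 0.012, -0.0007, 0], [0, 0.012, -0.0007, 0], [0, 0.012, -0.0007, 0], [0, 0.01, -0.0006, 0], [0, 0.006, -0.0003, 0]])

```text
clock: 13.8
eef_pos: [0.5758, 0.0546, 0.0155]
tool_rot: [0.987, 0.16, -0.007, -0.027]
ft_force: [-1.2, 1.0, -0.4]
grip_width: -0.0002
```

```bash
python3 -c "
from st import *
look('j');tool()"
```

```text
top ctr [23.9 -5. ] size [185.  31.] ang 12.3 nose [114.4  14.7] tail [-66.6 -24.8] ztop 25.1 1630
scene ctr [  3.8 -10. ] size [227.  32.] ang 12.2 nose [114.7  14. ] tail [-107.2  -34. ] ztop 24.8 1327
t 13.9 tcp [575.9  54.7  15.6] rack [-152.   -42.5] yaw 18.4 relbay 102.4 F [-0.  -0.1 -0.4] tz [-0.023  0.051 -0.998]
```

Request:
step_arm(series=[[0, -0.008, 0.0004, 0], [0, 0, 0, 0.1], [0, 0, 0, 0.1], [-0.022, 0, 0, 0], [-0.022, 0, 0, 0], [0, 0.022, -0.0012, 0], [0, 0.022, -0.0012, 0], [0, 0, 0, 0]])

```text
clock: 14.7
eef_pos: [0.5347, 0.0134, 0.0167]
tool_rot: [0.998, 0.06, -0.01, -0.026]
ft_force: [0.1, 1.3, -0.3]
grip_width: 0.0001
```

```bash
python3 -c "
from st import *
look('k');go((-115,-33))"
```

```text
top ctr [81.2  7.3] size [70. 30.] ang 12.1 nose [115.2  14.6] tail [47.2  0. ] ztop 25.1 588
scene ctr [-12.6 -13.8] size [262.  34.] ang 12.2 nose [115.4  13.8] tail [-140.7  -41.5] ztop 24.8 1574
t 14.8 tcp [534.5  15.   16.5] rack [-116.9  -87.8] yaw 7.0 relbay 91.0 F [ 0.3 -1.  -0.7] tz [-0.023  0.052 -0.998]
to (-115, -33) tool shift mm [54.7  2.8 -1.1]
```

Request:
step_arm(series=[[0.01, 0, 0, 0], [0.007, 0, 0, 0], [0.007, 0, 0, 0], [0.007, 0, 0, 0], [0.007, 0, 0, 0], [0.006, 0, 0, 0], [0.005, 0, 0, 0], [0, 0, 0, 0]])

```text
clock: 15.6
eef_pos: [0.5842, 0.0203, 0.0155]
tool_rot: [0.998, 0.061, -0.009, -0.026]
ft_force: [-1.4, 0.3, 0.1]
grip_width: -0.0001
```

```bash
python3 -c "
from st import *
look('l');tool()"
```

```text
top ctr [76.4  4. ] size [92. 30.] ang 3.7 nose [122.3   7. ] tail [30.6  1. ] ztop 25.2 780
scene ctr [-7.6 -1.7] size [262.  50.] ang 8.1 nose [122.3  16.9] tail [-137.6  -20.3] ztop 24.8 1523
t 15.7 tcp [583.4  20.1  15.4] rack [-116.8  -38.6] yaw 7.0 relbay 91.0 F [ 0.2  0.4 -0.7] tz [-0.023  0.051 -0.998]
```

Request:
step_arm(series=[[0.004, 0, 0, 0], [0.004, 0, 0, 0], [0.002, 0, 0, 0], [0, 0, 0, 0], [-0.014, 0, 0, 0], [-0.014, 0, 0, 0], [0, 0, 0, 0], [0, 0, 0, 0]])

```text
clock: 16.5
eef_pos: [0.5659, 0.0181, 0.0161]
tool_rot: [0.998, 0.061, -0.009, -0.026]
ft_force: [0.0, 0.5, 0.2]
grip_width: -0.0003
```

```bash
python3 -c "
from st import *
look('m');tool()"
```

```text
top ctr [82.6  3.2] size [84. 31.] ang 1.1 nose [124.5   4. ] tail [40.6  2.4] ztop 25.2 710
scene ctr [-6.7  1.4] size [263.  32.] ang 1.0 nose [124.6   3.6] tail [-138.    -0.8] ztop 24.9 1563
t 16.6 tcp [566.5  18.2  16.2] rack [-116.7  -55.6] yaw 7.0 relbay 91.0 F [ 0.8  0.1 -0.6] tz [-0.022  0.051 -0.998]
```

Request:
step_arm(series=[[-0.005, 0, 0, 0], [0, -0.012, 0.0007, 0], [0, -0.012, 0.0007, 0], [0, -0.0116, 0.0007, 0.018], [0, 0, 0, 0], [0, 0, 0, 0], [0, 0, 0, 0], [0, 0, 0, 0]])

```text
clock: 17.4
eef_pos: [0.5561, 0.0527, 0.0157]
tool_rot: [0.998, 0.052, -0.01, -0.026]
ft_force: [-0.4, 0.5, -0.1]
grip_width: -0.0001
```

```bash
python3 -c "
from st import *
go((-153.3,0),14)"
```

```text
t 17.4 tcp [556.1  52.7  15.7] rack [-152.   -62.3] yaw 6.0 relbay 90.0 F [-0.4  0.5 -0.1] tz [-0.023  0.051 -0.998]
to (-153.3, 0) tool shift mm [62.4 -1.3  0.7]
```

Request:
step_arm(series=[[0.01, -0.0012, 0, 0], [0.01, 0, 0, 0], [0.01, 0, 0, 0], [0.01, 0, 0, 0], [0.008, 0, 0, 0], [0.008, 0, 0, 0], [0.006, 0, 0, 0], [0, 0, 0, 0]])

```text
clock: 18.2
eef_pos: [0.6185, 0.0607, 0.0146]
tool_rot: [0.998, 0.052, -0.01, -0.026]
ft_force: [0.1, -0.3, -0.8]
grip_width: 0.0
```

```bash
python3 -c "
from st import *
look('n');tool()"
```

```text
top ctr [36.4  2.5] size [174.  31.] ang 1.1 nose [123.1   4.1] tail [-50.4   0.9] ztop 25.1 1509
scene ctr [12.6  2.1] size [221.  32.] ang 0.7 nose [123.1   3.4] tail [-98.    0.7] ztop 24.9 1242
t 18.3 tcp [617.3  60.6  14.5] rack [-153.5   -0.7] yaw 6.0 relbay 90.0 F [ 0.8  0.2 -0.6] tz [-0.024  0.051 -0.998]
```

View pics/scene_n.png

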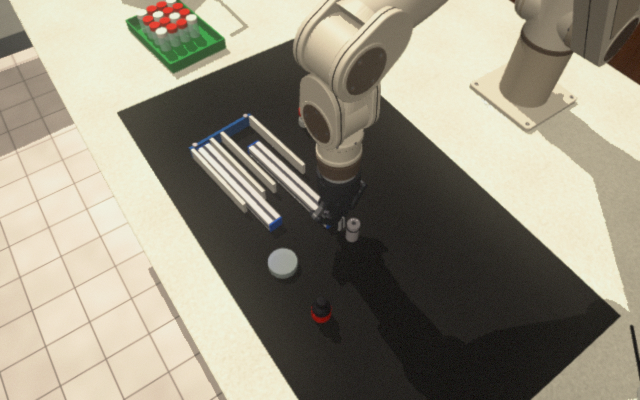

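Request:
step_arm(series=[[0, 0.005, -0.0003, 0], [0, 0.008, -0.0004, 0], [0, 0.009, -0.0005, 0], [0, 0.009, -0.0005, 0], [0, 0.009, -0.0005, 0], [0, 0.009, -0.0005, 0], [0, 0.008, -0.0004, 0], [0, 0.003, 0, 0]])

```text
clock: 19.1
eef_pos: [0.624, -0.0003, 0.0147]
tool_rot: [0.998, 0.051, -0.01, -0.026]
ft_force: [-0.5, 2.7, 1.2]
grip_width: -0.0
```

```bash
python3 -c "
from st import *
look('o');tool()"
```

```text
top ctr [156.2   1.6] size [47. 30.] ang 1.4 nose [179.5   2.2] tail [132.9   1. ] ztop 25.3 366
scene ctr [75.3  0.8] size [211.  32.] ang 0.3 nose [181.    1.3] tail [-30.4   0.3] ztop 25.0 1084
t 19.2 tcp [624.    0.   14.7] rack [-92.5  -0.3] yaw 5.9 relbay 89.9 F [ 0.1 -0.3 -0.7] tz [-0.023  0.051 -0.998]
```

Request:
step_arm(series=[[0, 0.003, -0.0002, 0], [0, 0.002, -0.0001, 0], [0, 0.002, -0.0001, 0], [0, 0.001, 0, 0], [0, 0.001, 0, 0], [0, 0, 0, 0], [0, 0, 0, 0], [0, 0, 0, 0]])

```text
clock: 20.0
eef_pos: [0.6249, -0.0081, 0.0146]
tool_rot: [0.998, 0.052, -0.01, -0.026]
ft_force: [-0.2, 1.6, 0.0]
grip_width: 0.0001
```

Request:
step_arm(series=[[0, 0.001, 0, 0], [0, 0, 0, 0], [0, 0, 0, 0], [0, 0, 0, 0], [0, 0, 0, 0], [0, 0, 0, 0], [0, 0, 0, 0], [0, 0, 0, 0]])

```text
clock: 20.8
eef_pos: [0.6249, -0.0091, 0.0145]
tool_rot: [0.998, 0.052, -0.01, -0.026]
ft_force: [-0.2, 2.1, 1.4]
grip_width: 0.0
```

```bash
python3 -c "
from st import *
look('p');tool()"
```

```text
top ctr [172.1   1.9] size [26. 30.] ang -87.7 nose [172.7 -13.3] tail [171.5  17.1] ztop 25.4 182
scene ctr [82.1  1. ] size [206.  32.] ang 0.2 nose [184.9   1.4] tail [-20.6   0.6] ztop 24.9 1041
t 20.9 tcp [624.9  -9.1  14.5] rack [-83.4  -0.3] yaw 6.0 relbay 90.0 F [-0.4  2.   1.6] tz [-0.023  0.051 -0.998]
```

Request:
step_arm(series=[[0, 0.001, 0, 0], [0, 0, 0, 0], [0, 0, 0, 0], [0, 0.001, 0, 0], [0, 0, 0, 0], [0, 0, 0, 0], [0, 0, 0, 0], [0, 0, 0, 0]])

```text
clock: 21.7
eef_pos: [0.6249, -0.0106, 0.0143]
tool_rot: [0.998, 0.052, -0.01, -0.027]
ft_force: [-1.5, 5.6, 1.9]
grip_width: -0.0
```

Request:
step_arm(series=[[0, 0.001, 0, 0], [0, 0, 0, 0], [0, 0, 0, 0], [0, 0.001, 0, 0], [0, 0, 0, 0], [0, 0, 0, 0], [0, 0, 0, 0], [0, 0, 0, 0]])

```text
clock: 22.5
eef_pos: [0.6249, -0.0107, 0.0144]
tool_rot: [0.998, 0.053, -0.01, -0.028]
ft_force: [-1.8, 8.9, 3.3]
grip_width: 0.0001
```

Request:
step_arm(series=[[0, 0.001, 0, 0], [0, 0, 0, 0], [0, 0, 0, 0], [0, -0.006, 0.0003, 0], [0, -0.01, 0.0005, 0], [0, -0.012, 0.0006, 0], [0, -0.012, 0.0006, 0], [0, 0, 0, 0]])

```text
clock: 23.3
eef_pos: [0.6209, 0.0275, 0.0142]
tool_rot: [0.998, 0.053, -0.01, -0.026]
ft_force: [0.4, -0.2, 0.3]
grip_width: -0.0002
```

Request:
step_arm(series=[[0, 0, -0.02, 0], [0, 0, -0.04, 0], [0, 0, -0.04, 0], [0, 0, -0.04, 0], [-0.04, 0, 0, 0], [-0.04, 0, 0, 0], [-0.04, 0, 0, 0], [-0.04, 0, 0, 0]])

```text
clock: 24.1
eef_pos: [0.4638, 0.0015, 0.157]
tool_rot: [0.998, 0.052, -0.01, -0.026]
ft_force: [0.0, -0.1, 0.4]
grip_width: 0.0002
```

Request:
step_arm(series=[[-0.04, 0, 0, 0], [-0.04, 0, 0, 0], [0, 0, 0, 0], [0, 0, 0, 0], [0, 0, 0, 0], [0, 0, 0, 0], [0, 0, 0, 0], [0, 0, 0, 0]])

```text
clock: 24.9
eef_pos: [0.3863, -0.0064, 0.1582]
tool_rot: [0.998, 0.052, -0.01, -0.026]
ft_force: [-0.3, -0.7, 1.2]
grip_width: -0.0001
```

```bash
python3 -c "
from st import *
look('q');tool()
P,d,i=load('top_q');cv2.imwrite('pics/q.png',cv2.resize(P[90:280,240:500,::-1],None,fx=3,fy=3,interpolation=cv2.INTER_CUBIC))
for f in('top_q','scene_q'):
    P,d,i=load(f);W=cloud(i,d);m=((W[...,2]>.012)&(W[...,2]<.1)&(W[...,0]>.45)&(W[...,0]<.78)&(abs(W[...,1])<.5))
    n_,l,s,c=cv2.connectedComponentsWithStats(m.astype(np.uint8))
    for k in range(1,n_):
        if 60<s[k,4]<1000: print(f,np.round(np.median(W[l==k],0)*1000),s[k,4])
for f in('top0','scene0'):
    P,d,i=load(f);W=cloud(i,d);m=((W[...,2]>.012)&(W[...,2]<.1)&(W[...,0]>.45)&(W[...,0]<.78)&(abs(W[...,1])<.5))
    n_,l,s,c=cv2.connectedComponentsWithStats(m.astype(np.uint8))
    for k in range(1,n_):
        if 60<s[k,4]<1000: print(f,np.round(np.median(W[l==k],0)*1000),s[k,4])
"
```

```text
top ctr [57.4  1.1] size [255.  31.] ang 0.4 nose [184.8   2. ] tail [-70.1   0.1] ztop 25.1 2243
scene ctr [56.8  0.7] size [256.  32.] ang 0.4 nose [184.8   1.6] tail [-71.2  -0.2] ztop 24.9 1416
t 25.0 tcp [386.   -6.4 158.2] rack [-111.1 -237.7] yaw 6.0 relbay 90.0 F [-0.4  0.  -0.2] tz [-0.024  0.051 -0.998]
top_q [749.  64.  18.] 647
top_q [741. 180.  40.] 359
top_q [603.  86.  49.] 207
top_q [ 513. -213.   49.] 251
scene_q [ 515. -210.   41.] 207
scene_q [609.  92.  46.] 244
scene_q [751.  66.  18.] 649
scene_q [752. 191.  39.] 394
top0 [749.  64.  18.] 647
top0 [741. 179.  40.] 359
top0 [603.  86.  49.] 204
top0 [ 513. -212.   49.] 252
scene0 [ 515. -209.   40.] 209
scene0 [609.  92.  46.] 242
scene0 [750.  66.  18.] 648
scene0 [752. 191.  39.] 400
```

View pics/q.png

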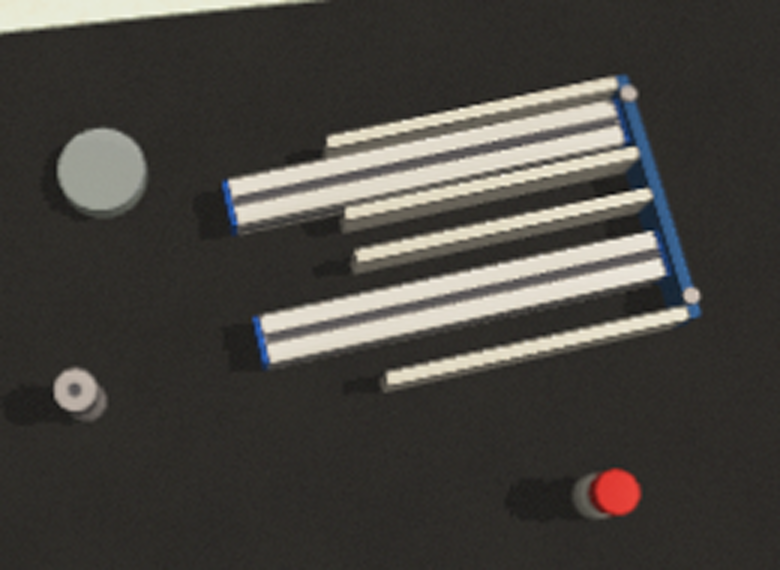

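The rail lies in the bay with its outer end at (263,340) in the crop, and its inner end reaches the blue stop at about (665,255). As a last check, I'll compare it with the stored rail.

```bash
python3 -c "
from st import *
P,d,i=load('top_q')
w=onplane(i,[[240+x/3,90+y/3] for x,y in[(226,181),(235,232),(256,318),(266,366)]],.025)*1000
for q in w: print(np.round(rk(q[:2]),1))
for f in('top_q','scene_q'):
    P,d,i=load(f);W=cloud(i,d);Q=W[...,:2]*1000-M;rx=Q@b;ry=Q@n;z=W[...,2]
    for y in(0.7,91):
        m=(abs(ry-y)<9)&(z>.02)&(z<.0285)&(rx<-30)&(rx>-100);print(f,y,round(float(np.percentile(rx[m],0.5)),1),end=' ')
        for x in(-40,30,100,150):
            m=(abs(rx-x)<15)&(z>.021)&(z<.0285)&(abs(ry-y)<24);print(round(float((ry[m].min()+ry[m].max())/2),1),end=' ')
        print()
"
```

```text
[-66.5 103.6]
[-68.   69.9]
[-66.9  13.9]
[-67.4 -16.4]
top_q 0.7 -70.0 0.6 0.8 1.4 1.6 
top_q 91 -70.4 89.9 91.5 90.6 91.0 
scene_q 0.7 -71.0 0.3 0.8 0.5 1.0 
scene_q 91 -71.3 89.4 90.9 90.9 91.4
```

The loose rail's outer end is level with the stored rail's to within 0.5 mm, and the two are parallel. The job is ready to hand in.

```bash
python3 -c "
from workcell import order
print(order.job_done())"
```

```text
the job is handed in; nothing more can be done
None
```

The rail is fully home in the empty bay, and I've handed the job in at about 25 s on the robot's clock. I pushed it with the closed fingertips only:
1. **Angling it:** I pushed the nose across, then the middle and the tail, to set it about 12° to the bay.
2. **Past the post:** I pushed it by the tail past the post and into the mouth.
3. **Home:** I pushed the tail across to straighten it, then pushed it in from between the post and its tail until it met the stop.

**Last checks, from the top and scene cameras:**
- **Against the stop:** on the last push the fingertips stopped moving while the force rose to about 9 N. The outer end is about 70 mm outside the mouth, level with the stored rail's to within 0.5 mm.
- **Straight and flat:** it lies about 0.4° from the bay line, about 1 mm off centre, with its top at 25 mm.
- **Other items:** the vial, dropper bottle and dish read the same as at the start, to about 1 mm. The arm is clear of everything.

**What went wrong on the way:** early on the last joint reached its range limit during a move. The tool stopped short, pushed the tail about 30 mm the wrong way and was left tilted about 3°. I turned the tool 90° and pushed the tail back from the other side. The tilt stayed to the end but caused no trouble.

The largest wrist force I read was about 9 N.

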